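# Find the hidden index notch of a marking fence and lock it

### The job

The swinging fence of the marking jig has to be locked at the angle the teacher has set. Turn its black knob clockwise (seen from above) until you feel the turning torque dip as the fence drops into its hidden notch, then push the knob straight down until it is fully home and let go. Never force it, so that the locking pin under the knob is not pressed hard against the index plate or the notch, and leave the cup, the wood block and the saw alone.

Things in the scene. Friction and masses are not known exactly. Their poses are not given: they have to be found in the camera images.
- knob_top (a point): centre of the top face of the black knob, on the fence's vertical turning axis. The knob is an upright bar 46 mm long, 14 wide, 36 tall, over a 40 mm disc 6 mm thick; top 106 mm above the bench when up, 98 when home. x lies along the bar's 46 mm, towards where the fence points; z up. Knob, fence and pin turn together
- hub_top (a point): point on the turning axis at the top of the round steel hub under the knob (80 mm across, top 56 mm above the bench; a 28 mm collar on it reaches 62 mm). A sprung ball in the hub runs on the hidden index plate: let go within about 0.1 rad of the notch's middle, it centres the fence there and holds it
- fence (a joint): fence angle, rad, growing clockwise from above, stops at 0 and 1.75; at 0 it points along the jig's y. Starts at 0 to 0.35; the unseen notch lies at 0.65 to 1.35. Turning takes under 0.15 N m. From about 0.15 before the notch's middle this dips and turns into a forward pull of 0.1 to 0.4; past the middle resistance grows to 0.5 to 0.7 at about 0.12, where the ball pops out
- plunger (a joint): how far the knob is pushed down, m: 0 up (start), 0.008 home. 4 N of friction, no spring: it stays where left. Off the notch the pin lands on the index plate after 1.5 mm; within about 0.05 rad of the notch's middle it enters and the knob goes down the full 8 mm
- pin: steel locking pin, 6 mm thick, round tip, fixed under the knob 24 mm from the axis on the fence's side, hidden in the hub; it turns and sinks with the knob. Origin on the turning axis, at bench height with the knob up, 8 mm lower with it home; x as the knob's. It must never carry more than 25 N
- jig: plywood board 200 x 200 x 18 mm screwed to the bench, with a fixed aluminium drum 76 mm across, up to 44 mm above the bench, under the hub. Origin: middle of the underside, on the turning axis. The fence, an aluminium bar 12 mm thick, reaches 165 mm from the axis, 22 to 54 mm above the bench, and swings clockwise from the jig's y to just past its x
- cup: loose brown cup, 76 mm wide, 92 mm tall, standing; origin at the middle of its foot; bystander
- block: loose wood block 120 x 45 x 45 mm, length along x; origin at the middle of its underside; bystander
- saw: loose orange-handled back saw lying flat, about 375 mm long along x, 24 mm tall, blade to +x; origin on the bench in the length of the saw, 145 mm from the handle's end; bystander

How it is judged:
By the outcome, as a careful person would: the job done as asked, in the order asked, and still so for the second after the job is handed in, with the robot touching nothing.
It also fails if it takes over 58 s, if anything falls off the work surface, if the arm or the gripper's body presses on something with over 40 N, if the wrist force passes 120 N, or if a joint passes its speed limit or range.

### The arm

A 7-joint arm with a two-finger parallel gripper is mounted at the origin on the work surface. World frame = base frame: x ahead of the robot, y to its left, z up, the work surface at z = 0. Lengths are in m, angles in rad, forces in N, time in s.
With the tool pointing down it reaches from about 0.425 to 0.95 m from the base axis. Payload 16.7 kg.
Tool frame: the origin (TCP) lies at the very end of the fingers, on their centre line; the grasp point (between the pads) lies 19 mm behind it; z points along the fingers, y is the line along which they close (so a half turn about z gives the same grasp; the last joint's range is limited). The gripper opens to 94 mm and grips with 3 to 60 N. Pads are 16 mm wide; open, the fingers measure 119 mm over their backs; the gripper's body (75 mm by 177 mm) begins 78 mm behind the grasp point.
Start: joints at [1.032, 0.426, 0.074, 1.606, -0.034, 1.111, -0.067], TCP at [0.256, -0.624, 0.205] pointing down, gripper open.
Joint ranges: [-2.85, 2.85], [-0.5, 2.14], [-1.23, 1.37], [0.21, 2.46], [-1.02, 4.16], [0.16, 2.05], [-2.73, 2.73]. Speed limits (rad/s): [1.89, 1.89, 2.39, 2.39, 3.01, 3.01, 3.01].

### API

Orientations are given as a unit quaternion [x, y, z, w].
In Python, from cell import r gives the robot as it stands.
- The arm moves only by the shell command python3 -m handwheel 'ROWS' [FORCE]. ROWS is JSON, one flat list of numbers, 7 for each row, row after row: the shift along the tool's x, y, z normalised to -1 to 1, where 1 is 0.4 m, then the turn, a rotation vector about the tool's x, y, z normalised to -1 to 1, where 1 is 180 degrees, then the closure, from -1 (fully open) to 1 (shut). A call has 1 to 12 rows; each row is the pose to reach, as a shift and turn from the pose commanded when the call began, along the tool's axes at that moment, turning the shorter way round; what a row does not reach only later rows make up. A row lasts 1/12 s, in which the tool goes at most 41.7 mm and 7.16 degrees, less where a joint would pass 70% of its speed; a pose out of reach is approached as far as the arm can. A call with a number of a shift or a turn outside -1 to 1 is refused whole. A call with a gripper value outside its range is refused whole. The fingers move at their own pace and stop on an object; FORCE is the grip in N (left out, the last holds). Time passes only in rows, so rows that repeat a pose let the fingers close. It gives the time, the measured TCP pose, the force, the opening and the grip force at its end, in the units of the state.
- r.sense(): the state, without advancing time (a new reading comes with each control period).
- r.snapshot(name): name is "side" or "top" or "wrist"; returns a dict with "color" (384x512x3 uint8, red, green, blue), "intrinsics" (3x3 intrinsics, pixels), "k1" (the pictures are not rectified: a ray, as slopes to the right and down, at radius r is drawn at 1 + k1 r^2 times it, then the intrinsics apply), "pose" (4x4, takes a point from camera to world coordinates). Camera axes: x right, y up, looking along -z (the intrinsics and any distortion apply to the point x, -y, -z); pixel columns grow to the right and rows downward; lengths in m; the calibration is good to about 2 mm. A picture is of the moment at which its call begins. There is no depth.
- r.finish_job(): hands the job in; it is judged then, once.
The state is a dict: "time_s": time; "joint_positions": joint angles; "joint_vel": joint speeds; "tau": joint torques, N m; "tool_pos": TCP position; "eef_rot": TCP orientation; "wrist_force": force on the tool from outside, world axes, zero at the start; "wrist_torque": the same for the moment, N m; "opening": finger opening in m; "finger_force": force on a finger pad.
Only numpy, scipy, OpenCV 4.12 (cv2) and the standard library are available. Lean on these libraries where they do the work, as an engineer would, in place of code of your own. Each camera call takes 0.05 s, during which the arm holds its last target. There are 200 camera calls.

## Working session

There is one attempt and no reset: what is moved stays moved. The work goes in short steps, Python scripts to look and compute and a shell command to move; the robot and the scene stay as the last step left them, time stands still between calls to the robot, and variables do not carry over. Pictures are saved under pics/ and viewed, at most 10 in all, crops included, and the job is handed in when it is done.

```bash
mkdir -p pics; ls; python3 - <<'E'
from cell import r
import cv2
s=r.sense()
for k,v in s.items(): print(k,v)
for n in ["side","top"]:
    d=r.snapshot(n); cv2.imwrite(f"pics/{n}0.png",d["color"][:,:,::-1]); print(n,d["intrinsics"],d["k1"],d["pose"])
E
```

```text
pics
time_s 0.0
joint_positions [ 1.03149698  0.42672931  0.07386357  1.60659472 -0.03409866  1.11082596
 -0.06710744]
joint_vel [ 0.00041379  0.0027159   0.00060928  0.00068983  0.00127587 -0.00140015
 -0.00060341]
tau [-4.29839929e-04 -9.35820365e+01  3.66526030e+00 -4.54192293e+01
 -4.89761378e-02  1.99440646e-02  1.79304025e-04]
tool_pos [ 0.25629669 -0.62397076  0.20478323]
eef_rot [ 9.81071708e-01  1.93643700e-01 -1.75249483e-04 -6.24664466e-04]
wrist_force [-1.17319878 -2.00366447 -0.71447105]
wrist_torque [ 0.05965473 -0.01186332 -0.04706531]
finger_force 0.0
opening 0.09351116126480775
side [[481.72243519   0.         256.22760806]
 [  0.         481.72243519 192.00241643]
 [  0.           0.           1.        ]] 0.044111694049350066 [[-7.51608459e-01  4.11185271e-01 -5.15762927e-01 -2.88548152e-01]
 [-6.59609130e-01 -4.67680786e-01  5.88379536e-01  8.44477421e-01]
 [ 7.20587869e-04  7.82432972e-01  6.22734394e-01  9.56995882e-01]
 [ 0.00000000e+00  0.00000000e+00  0.00000000e+00  1.00000000e+00]]
top [[466.76940766   0.         243.55194743]
 [  0.         466.76940766 194.64577355]
 [  0.           0.           1.        ]] -0.12244990277838609 [[-0.00881099  0.99324381 -0.11571132  0.25795661]
 [-0.99978972 -0.0066075   0.01941273  0.04354016]
 [ 0.01851701  0.11585803  0.99309317  1.57332078]
 [ 0.          0.          0.          1.        ]]
```

View pics/top0.png

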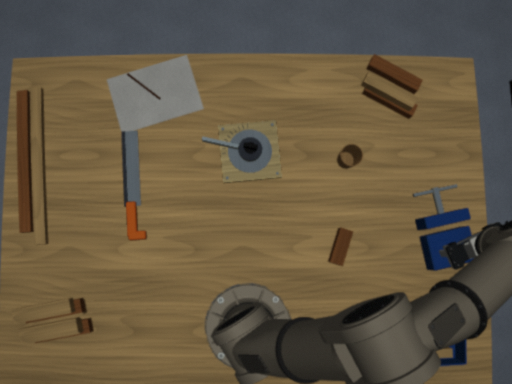

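View pics/side0.png

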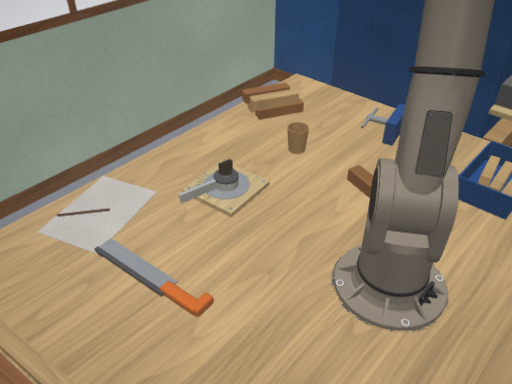

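The top view shows the knob at about (250,149) and the fence running left to (203,140). The saw is at about (132,185), the cup at (350,156) and the block at (341,246). The side view shows the knob at about (226,166) and the fence tip at (183,195).

```bash
cat > h.py <<'E'
import numpy as np, cv2
from scipy.spatial.transform import Rotation as R
def ray(d,uv):
    K=d["intrinsics"]; p=(np.array(uv,float)-K[:2,2])/K[0,0]
    q=p.copy()
    for _ in range(20): q=p/(1+d["k1"]*(q@q))
    P=d["pose"]; v=P[:3,:3]@np.array([q[0],-q[1],-1]); return P[:3,3],v/np.linalg.norm(v)
def plane(d,uv,z):
    o,v=ray(d,uv); return o+v*(z-o[2])/v[2]
def proj(d,X):
    P=d["pose"]; c=P[:3,:3].T@(np.array(X)-P[:3,3]); q=np.array([c[0],-c[1]])/-c[2]
    return q*(1+d["k1"]*(q@q))*d["intrinsics"][0,0]+d["intrinsics"][:2,2]
def blobs(mask,off=(0,0),mn=20):
    n,l,s,c=cv2.connectedComponentsWithStats(mask.astype(np.uint8))
    return [(s[i].tolist(),(c[i]+off).round(1).tolist()) for i in range(1,n) if s[i][4]>=mn]
E
python3 - <<'E'
from h import *
from cell import r
t=r.snapshot("top"); s=r.snapshot("side")
a=t["color"][100:200,190:300]; b=s["color"][140:225,165:285]
for n,c in (("t",a),("s",b)): 
    print(n,blobs(c.max(2)<70,(190,100) if n=="t" else (165,140)))
A=cv2.resize(a,(550,500),interpolation=cv2.INTER_CUBIC); B=cv2.resize(b,None,fx=4.5,fy=4.5,interpolation=cv2.INTER_CUBIC)
cv2.imwrite("pics/ct.png",A[:,:,::-1]); cv2.imwrite("pics/cs.png",B[:,:,::-1])
print(plane(t,(249,148),.106),plane(t,(203,140),.054),plane(s,(226,162),.106))
E
```

```text
t [([44, 37, 28, 25, 460], [249.5, 149.1])]
s [([54, 20, 13, 15, 166], [225.4, 167.7])]
[ 0.57943241 -0.00394741  0.106     ] [0.6188763  0.14713875 0.054     ] [ 0.58386038 -0.00956713  0.106     ]
```

View pics/ct.png

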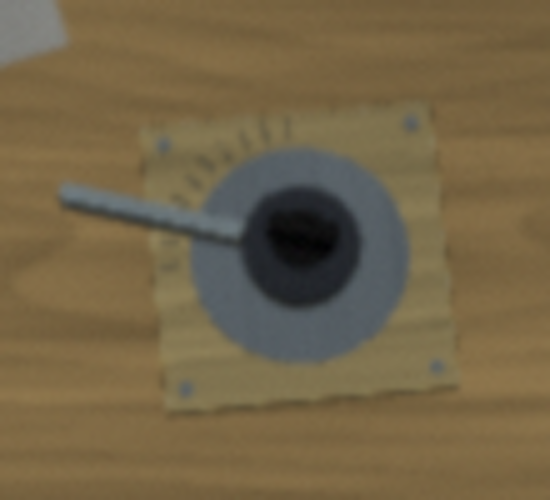

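View pics/cs.png

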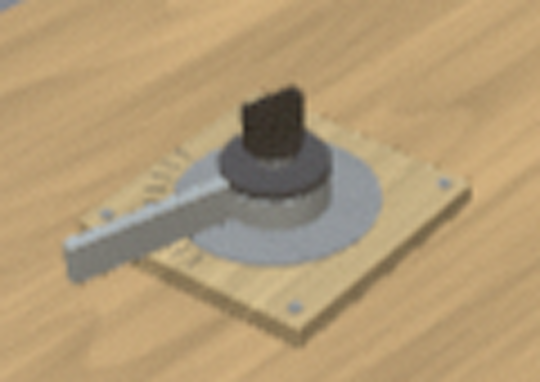

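The top crop shows the hub centre at (301,246), i.e. image (250.2,149.2), and the fence tip at about (62,195), i.e. (202.5,139). The board corners are at about (142,128), (430,103), (457,386) and (168,412). The side crop shows the upright knob bar over the hub, clear of the other items.

```bash
python3 - <<'E'
from h import *
from cell import r
t=r.snapshot("top"); s=r.snapshot("side")
f=lambda u,v:(u/5+190-.4,v/5+100-.4)
g=lambda u,v:(u/4.5+165-.4,v/4.5+140-.4)
h=plane(t,f(301,246),.056); k=plane(t,f(301,237),.106); tip=plane(t,f(62,195),.05)
hs=plane(s,g(275,163),.056); ks=plane(s,g(273,101),.106)
tips=plane(s,g(72,247),.054)
print("hub",h,hs,"knob",k,ks,"tip",tip,tips)
c=[plane(t,f(*p),.018) for p in [(142,128),(430,103),(457,386),(168,412)]]
print("board",np.mean(c,0),[np.linalg.norm(c[i]-c[i-1]).round(3) for i in range(4)])
e=(c[0]+c[1]-c[2]-c[3]); print("jig x yaw",np.arctan2(e[1],e[0])); e=(c[0]+c[3]-c[1]-c[2]); print("jig y yaw",np.arctan2(e[1],e[0]))
for T in(tip,tips):
  e=T-h; print("fence",np.linalg.norm(e[:2]),np.arctan2(e[1],e[0]))
q=R.from_quat(r.sense()["eef_rot"]); print(q.as_matrix())
E
```

```text
hub [ 0.58766624 -0.00819132  0.056     ] [ 0.5832475  -0.00486559  0.056     ] knob [ 0.58269752 -0.00654965  0.106     ] [ 0.58538673 -0.00790597  0.106     ] tip [0.62463472 0.15076752 0.05      ] [0.62111895 0.14942    0.054     ]
board [ 0.58912006 -0.00837661  0.018     ] [np.float64(0.197), np.float64(0.198), np.float64(0.198), np.float64(0.196)]
jig x yaw 0.08088956805872857
jig y yaw 1.6560477755372605
fence 0.16320104348140524 1.3422919191190197
fence 0.1611223492986777 1.3616519402432359
[[ 9.25019069e-01  3.79920610e-01 -2.28177445e-04]
 [ 3.79920676e-01 -9.25018970e-01  4.31405052e-04]
 [-4.71687942e-05 -4.85747228e-04 -9.99999881e-01]]
```

```bash
cat >> h.py <<'E'
def delta(pos,yaw,s):
    "tool-frame shift/0.4 and turn/pi to a tool-down pose with tool x at yaw"
    q=R.from_quat(s["eef_rot"]); x=[np.cos(yaw),np.sin(yaw),0]; y=[np.sin(yaw),-np.cos(yaw),0]
    T=R.from_matrix(np.array([x,y,[0,0,-1]]).T)
    return (q.inv().apply(np.array(pos)-s["tool_pos"])/.4).round(4),((q.inv()*T).as_rotvec()/np.pi).round(4)
E
python3 - <<'E'
from h import *
from cell import r
s=r.sense()
print(delta([.42,-.315,.25],.87,s)); print(delta([.586,-.007,.25],1.345,s))
E
```

```text
(array([ 0.6721, -0.5598, -0.1117]), array([-0.0002, -0.    , -0.1529]))
(array([ 1.3485, -1.1144, -0.1115]), array([-1.000e-04, -1.000e-04, -3.041e-01]))
```

```bash
python3 -m handwheel '[0.1,-0.08,-0.05,0,0,-0.02,-1, 0.2,-0.16,-0.1,0,0,-0.04,-1, 0.27,-0.22,-0.11,0,0,-0.06,-1, 0.34,-0.28,-0.11,0,0,-0.08,-1, 0.41,-0.34,-0.11,0,0,-0.1,-1, 0.48,-0.4,-0.11,0,0,-0.115,-1, 0.55,-0.46,-0.11,0,0,-0.13,-1, 0.62,-0.52,-0.11,0,0,-0.145,-1, 0.67,-0.56,-0.11,0,0,-0.15,-1, 0.67,-0.56,-0.11,0,0,-0.15,-1, 0.67,-0.56,-0.11,0,0,-0.15,-1]'
python3 - <<'E'
from h import *
from cell import r
s=r.sense(); print(s["time_s"],s["joint_positions"]); print(delta([.586,-.007,.25],1.345,s))
E
```

```text
time_s: 1.22
tool_pos: [0.42, -0.3141, 0.2497]
eef_rot: [0.908, 0.419, 0.0, 0.0]
wrist_force: [-0.0, 0.0, 0.3]
opening: 0.0942
finger_force: 0.0
1.2167 [ 0.68160048  0.14850102 -0.18016916  1.87854211  0.02944578  1.11673979
 -0.21664275]
(array([ 8.534e-01, -1.833e-01, -7.000e-04]), array([ 1.000e-04, -0.000e+00, -1.532e-01]))
```

```bash
python3 -m handwheel '[0.09,-0.02,0,0,0,-0.02,-1, 0.18,-0.04,0,0,0,-0.04,-1, 0.27,-0.06,0,0,0,-0.06,-1, 0.36,-0.08,0,0,0,-0.08,-1, 0.45,-0.1,0,0,0,-0.1,-1, 0.54,-0.12,0,0,0,-0.115,-1, 0.63,-0.14,0,0,0,-0.13,-1, 0.72,-0.16,0,0,0,-0.145,-1, 0.8,-0.18,0,0,0,-0.153,-1, 0.853,-0.183,0,0,0,-0.153,-1, 0.853,-0.183,0,0,0,-0.153,-1, 0.853,-0.183,0,0,0,-0.153,-1]'
python3 - <<'E'
from h import *
from cell import r
s=r.sense(); print(s["time_s"],s["joint_positions"],s["wrist_torque"])
w=r.snapshot("wrist"); cv2.imwrite("pics/w0.png",w["color"][:,:,::-1])
for z in(.056,.106): print(proj(w,[.586,-.007,z]))
E
```

```text
time_s: 2.22
tool_pos: [0.5864, -0.0092, 0.2489]
eef_rot: [0.783, 0.622, -0.0, -0.0]
wrist_force: [-0.3, -0.5, -0.2]
opening: 0.0942
finger_force: 0.0
2.2167 [ 0.27360423  0.27861094 -0.44685865  1.73540514  0.12981762  1.15767127
 -0.43973728] [-0.04319837 -0.05959847  0.03636843]
[258.93168054 170.17589853]
[258.77181991 179.22574815]
```

View pics/w0.png

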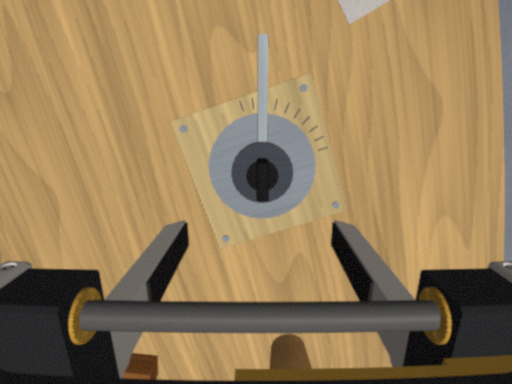

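The wrist view shows the hub centred at about (262,174), the knob bar on it at about (262,180), and the fence running straight up to (263,35). The bar is already nearly aligned with tool x.

```bash
python3 - <<'E'
from h import *
from cell import r
w=r.snapshot("wrist"); c=w["color"]; sub=c[100:230,195:330]; m=sub.max(2)
print(c[172,225:300,:].max(1))
for th in (40,60,95):
  mk=(m<th).astype(np.uint8); cs,_=cv2.findContours(mk,0,2); k=max(cs,key=cv2.contourArea)
  (x,y),rad=cv2.minEnclosingCircle(k); x+=195;y+=100
  print(th,cv2.contourArea(k),(x,y,rad),"rect",cv2.minAreaRect(k),"bb",cv2.boundingRect(k),"pts .056",plane(w,(x,y),.056))
f=c[30:140,230:300].astype(int); mk=(abs(f[...,0]-f[...,2])<35)&(f.max(2)>100)
rows=[(y+30,np.flatnonzero(mk[y]).mean()+230,mk[y].sum()) for y in range(5,75) if mk[y].sum()>3]
a=np.array(rows); a=a[a[:,2]<14]; pf=np.polyfit(a[:,0],a[:,1],1); print(pf,a[[0,-1]])
p=[plane(w,(np.polyval(pf,v),v),.054) for v in(a[0,0],a[-1,0])]; e=p[0]-p[1]; print("fence yaw",np.arctan2(e[1],e[0]),p)
E
```

```text
[152 152 151 153 153 141 111  86  78  80  78  80  76  79  79  77  74  79
  81  80  78  63  40  31  30  30  34  30  26  33  32  26  25  26  28  33
  29  32  31  32  26  25  23  23  25  30  34  34  27  32  29  32  44  67
  76  83  84  80  85  81  80  82  81  83  81  83  81  93 121 143 154 154
 155 153 151]
40 808.0 (262.5, 178.0952377319336, 21.383716583251953) rect ((65.5542984008789, 77.55204010009766), (30.01361083984375, 40.95359420776367), 25.34617805480957) bb (52, 57, 31, 43) pts .056 [ 0.58768536 -0.01934294  0.056     ]
60 909.0 (261.5, 178.0454559326172, 22.096527099609375) rect ((68.5999984741211, 77.70001220703125), (42.0380744934082, 31.752164840698242), 63.43495178222656) bb (51, 56, 33, 45) pts .056 [ 0.58644579 -0.01898552  0.056     ]
95 2766.5 (261.79271697998047, 170.73200225830078, 30.355085372924805) rect ((66.75000762939453, 70.75), (60.10407257080078, 59.396968841552734), 45.0) bb (37, 41, 61, 61) pts .056 [ 0.58898418 -0.00971609  0.056     ]
[-6.03621730e-04  2.62534809e+02] [[ 35.  262.5  10. ]
 [104.  262.    9. ]]
fence yaw 1.3423499366108729 [array([0.62597051, 0.14577247, 0.054     ]), array([0.60842566, 0.07031241, 0.054     ])]
```

```bash
python3 - <<'E'
from h import *
from cell import r
s=r.sense(); print(s["tool_pos"],delta([.589,-.009,.13],1.343,s),delta([.589,-.009,.078],1.343,s))
E
```

```text
[ 0.58585247 -0.01072506  0.24921301] (array([0.0062, 0.0068, 0.298 ]), array([-0.0001,  0.0002, -0.0012])) (array([0.0063, 0.0069, 0.428 ]), array([-0.0001,  0.0002, -0.0012]))
```

```bash
python3 -m handwheel '[0,0,0.08,0,0,0,-1, 0.003,0.003,0.16,0,0,0,-1, 0.006,0.007,0.24,0,0,0,-1, 0.006,0.007,0.29,0,0,0,-1, 0.006,0.007,0.298,0,0,0,-1, 0.006,0.007,0.298,0,0,0,-1]'
python3 - <<'E'
from h import *
from cell import r
s=r.sense(); print(s["tool_pos"],delta([.589,-.009,.078],1.343,s),s["wrist_torque"])
w=r.snapshot("wrist"); cv2.imwrite("pics/w1.png",w["color"][:,:,::-1])
t=[proj(w,s["tool_pos"]+0)];print(t, proj(w,[.589,-.009,.106]))
E
```

```text
time_s: 2.82
tool_pos: [0.5885, -0.0086, 0.1296]
eef_rot: [0.784, 0.621, -0.001, -0.001]
wrist_force: [0.0, -0.6, 0.5]
opening: 0.0939
finger_force: 0.0
[ 0.58853012 -0.00855928  0.12963591] (array([-0.0007,  0.0017,  0.1291]), array([-0.0006,  0.0003, -0.001 ])) [-0.02630156 -0.0162601  -0.03165383]
[array([259.25696448, 232.76003876])] [260.13837748 220.06523316]
```

View pics/w1.png

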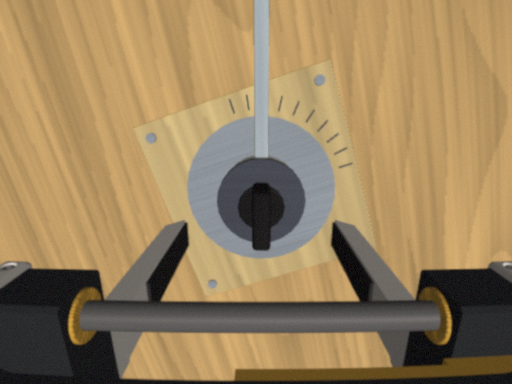

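The bar spans columns 252–270 and rows 183–249. The hub centre is at about (261,199), and the open fingers straddle the bar symmetrically.

```bash
python3 - <<'E'
from h import *
from cell import r
w=r.snapshot("wrist"); u=np.array([np.cos(1.343),np.sin(1.343)])
c=w["color"][140:270,200:320]; m=c.max(2)
mk=(m<92).astype(np.uint8); cs,_=cv2.findContours(mk,0,2); k=max(cs,key=cv2.contourArea); print("hub bb",cv2.boundingRect(k))
col=w["color"][170:262,258:264].max(2).mean(1).astype(int); print(col.tolist())
rw=w["color"][235,240:282].max(1); print(rw.tolist())
for p in [(261,249),(261,199)]: 
  print(plane(w,p,.106)[:2]+.023*u, plane(w,p,.056)[:2])
E
```

```text
hub bb (17, 18, 86, 92)
[84, 82, 84, 81, 82, 80, 81, 80, 83, 80, 81, 78, 64, 36, 18, 16, 14, 18, 15, 13, 16, 20, 17, 20, 25, 26, 30, 29, 31, 32, 31, 34, 31, 31, 29, 29, 31, 31, 34, 31, 28, 30, 30, 32, 31, 30, 31, 31, 31, 29, 30, 31, 32, 30, 28, 32, 29, 30, 32, 30, 29, 33, 30, 33, 32, 30, 32, 33, 31, 30, 33, 31, 30, 31, 31, 34, 32, 31, 32, 49, 95, 137, 146, 147, 149, 149, 148, 147, 170, 187, 190, 190]
[81, 81, 82, 80, 80, 84, 78, 82, 86, 81, 70, 40, 24, 27, 30, 35, 31, 31, 31, 29, 32, 32, 28, 31, 35, 31, 35, 30, 32, 55, 77, 83, 82, 84, 81, 84, 84, 84, 83, 84, 82, 84]
[ 0.59034535 -0.00975503] [ 0.57963693 -0.05675131]
[0.59935173 0.02893605] [ 0.59084707 -0.00859298]
```

```bash
python3 -m handwheel '[0,0.003,0.04,0,0,-0.001,-1, 0,0.003,0.08,0,0,-0.001,-1, 0,0.003,0.12,0,0,-0.001,-1, 0,0.003,0.129,0,0,-0.001,-1, 0,0.003,0.129,0,0,-0.001,-1, 0,0.003,0.129,0,0,-0.001,-1]' && python3 -m handwheel '[0,0,0,0,0,0,0.7, 0,0,0,0,0,0,0.7, 0,0,0,0,0,0,0.7, 0,0,0,0,0,0,0.7, 0,0,0,0,0,0,0.7, 0,0,0,0,0,0,0.7]' 5; python3 - <<'E'
from cell import r
s=r.sense(); print(s["tool_pos"],s["wrist_force"],s["wrist_torque"],s["opening"])
E
```

```text
time_s: 3.42
tool_pos: [0.5913, -0.0075, 0.0802]
eef_rot: [0.782, 0.623, 0.001, 0.001]
wrist_force: [0.2, 0.1, -0.5]
opening: 0.094
finger_force: 0.0
time_s: 3.92
tool_pos: [0.5906, -0.0074, 0.0788]
eef_rot: [0.782, 0.623, 0.0, -0.0]
wrist_force: [0.3, 0.4, -0.5]
opening: 0.0571
finger_force: 0.0
[ 0.59055794 -0.00740429  0.07879735] [ 0.27399802  0.36484501 -0.45546746] [-0.01320396 -0.04703094 -0.04924323] 0.05710614683968862
```

```bash
python3 -m handwheel '[0,0,0,0,0,0,1, 0,0,0,0,0,0,1, 0,0,0,0,0,0,1, 0,0,0,0,0,0,1, 0,0,0,0,0,0,1, 0,0,0,0,0,0,1, 0,0,0,0,0,0,1, 0,0,0,0,0,0,1]' 8; python3 - <<'E'
from cell import r
s=r.sense(); print(s["tool_pos"],s["wrist_force"],s["wrist_torque"],s["opening"])
E
```

```text
time_s: 4.58
tool_pos: [0.59, -0.0073, 0.0786]
eef_rot: [0.782, 0.623, -0.0, -0.0]
wrist_force: [-3.9, 0.8, 1.7]
opening: 0.0139
finger_force: 8.0
[ 0.59004554 -0.00725967  0.07856777] [-3.89931188  0.81339447  1.7168488 ] [ 0.17969355  0.73226836 -0.08547169] 0.013920876787828242
```

```bash
python3 -m handwheel '[-0.004,-0.002,0,0,0,0,1, -0.004,-0.002,0,0,0,0,1, -0.004,-0.002,0,0,0,0,1, -0.004,-0.002,0,0,0,0,1]' 3;python3 -m handwheel '[0,0,0,0,0,0,1, 0,0,0,0,0,0,1, 0,0,0,0,0,0,1]' 30; python3 - <<'E'
from cell import r
s=r.sense(); print(s["tool_pos"],s["wrist_force"],s["wrist_torque"],s["opening"])
E
```

```text
time_s: 4.92
tool_pos: [0.5896, -0.0084, 0.0788]
eef_rot: [0.782, 0.623, 0.0, -0.0]
wrist_force: [1.4, 4.9, -2.2]
opening: 0.014
finger_force: 3.0
time_s: 5.17
tool_pos: [0.5897, -0.0084, 0.0788]
eef_rot: [0.782, 0.623, 0.0, -0.0]
wrist_force: [1.7, 4.1, -1.8]
opening: 0.0139
finger_force: 30.0
[ 0.58965868 -0.00842071  0.07876645] [ 1.65643733  4.08259708 -1.83848645] [ 1.16702532 -0.53121281 -0.03996049] 0.013884081169502772
```

```bash
cat > st.py <<'E'
from h import *
from cell import r
s=r.sense(); x=R.from_quat(s["eef_rot"]).as_matrix()[:,0]; y=np.arctan2(x[1],x[0])
print("t %.2f yaw %.3f fence~%.3f pos %s F %s Tz %.3f g %.1f"%(s["time_s"],y,1.654-y,s["tool_pos"].round(4),s["wrist_force"].round(1),s["wrist_torque"][2],s["finger_force"]))
E
H="python3 -m handwheel"; S="python3 st.py"
$S
python3 -m handwheel '[0,0,0,0,0,0.012,1, 0,0,0,0,0,0.024,1, 0,0,0,0,0,0.036,1]' >/dev/null; $S
python3 -m handwheel '[0,0,0,0,0,0.012,1, 0,0,0,0,0,0.012,1]' >/dev/null; $S
python3 -m handwheel '[0,0,0,0,0,0.012,1, 0,0,0,0,0,0.012,1]' >/dev/null; $S
```

```text
t 5.17 yaw 1.345 fence~0.309 pos [ 0.5897 -0.0084  0.0788] F [ 1.7  4.1 -1.8] Tz -0.040 g 30.0
t 5.42 yaw 1.230 fence~0.424 pos [ 0.5899 -0.0085  0.0788] F [ 4.1  4.  -4. ] Tz 0.159 g 30.0
t 5.58 yaw 1.192 fence~0.462 pos [ 0.59   -0.0085  0.0788] F [ 4.6  3.1 -3.7] Tz -0.012 g 30.0
t 5.75 yaw 1.154 fence~0.500 pos [ 0.5901 -0.0085  0.0788] F [ 4.6  3.1 -3.8] Tz -0.086 g 30.0
```

```bash

python3 -m handwheel '[0,0,0,0,0,0.01,1]' >/dev/null; python3 st.py
python3 -m handwheel '[0,0,0,0,0,0.01,1]' >/dev/null; python3 st.py
python3 -m handwheel '[0,0,0,0,0,0.01,1]' >/dev/null; python3 st.py
python3 -m handwheel '[0,0,0,0,0,0.01,1]' >/dev/null; python3 st.py
```

```text
t 5.83 yaw 1.125 fence~0.529 pos [ 0.5902 -0.0086  0.0788] F [ 5.6  3.1 -5.8] Tz 0.190 g 30.0
t 5.92 yaw 1.092 fence~0.562 pos [ 0.5902 -0.0087  0.0788] F [ 6.8  3.7 -5.3] Tz 0.169 g 30.0
t 6.00 yaw 1.061 fence~0.593 pos [ 0.5903 -0.0087  0.0789] F [ 6.5  2.9 -5.3] Tz 0.108 g 30.0
t 6.08 yaw 1.029 fence~0.625 pos [ 0.5904 -0.0087  0.0789] F [ 6.6  3.1 -5.7] Tz 0.066 g 30.0
```

```bash

python3 -m handwheel '[0,0,0,0,0,0.01,1]' >/dev/null; python3 st.py
python3 -m handwheel '[0,0,0,0,0,0.01,1]' >/dev/null; python3 st.py
python3 -m handwheel '[0,0,0,0,0,0.01,1]' >/dev/null; python3 st.py
```

```text
t 6.17 yaw 0.998 fence~0.656 pos [ 0.5904 -0.0088  0.0789] F [ 7.1  3.  -5.3] Tz 0.062 g 30.0
t 6.25 yaw 0.966 fence~0.688 pos [ 0.5905 -0.0088  0.0789] F [ 7.9  2.  -6.2] Tz -0.010 g 30.0
t 6.33 yaw 0.935 fence~0.719 pos [ 0.5905 -0.0088  0.0789] F [ 6.9  1.8 -6.7] Tz 0.073 g 30.0
```

```bash

python3 -m handwheel '[0.002,0.0016,0,0,0,0.01,1]' >/dev/null; python3 st.py
python3 -m handwheel '[0,0,0,0,0,0.01,1]' >/dev/null; python3 st.py
python3 -m handwheel '[0,0,0,0,0,0.01,1]' >/dev/null; python3 st.py
python3 -m handwheel '[0,0,0,0,0,0.01,1]' >/dev/null; python3 st.py
```

```text
t 6.42 yaw 0.903 fence~0.751 pos [ 0.5909 -0.0088  0.0789] F [-2.1  0.9  2. ] Tz 0.175 g 30.0
t 6.50 yaw 0.872 fence~0.782 pos [ 0.5909 -0.0089  0.0789] F [ 2.4  1.2 -0.4] Tz 0.293 g 30.1
t 6.58 yaw 0.841 fence~0.813 pos [ 0.5909 -0.009   0.0789] F [ 4.  -0.2 -2.1] Tz 0.399 g 30.1
t 6.67 yaw 0.809 fence~0.845 pos [ 0.5909 -0.009   0.0789] F [ 3.5  0.9 -2.1] Tz 0.526 g 30.3
```

```bash

python3 -m handwheel '[0,0,0,0,0,-0.015,1, 0,0,0,0,0,-0.03,1, 0,0,0,0,0,-0.035,1, 0,0,0,0,0,-0.035,1]' >/dev/null; python3 st.py
python3 -m handwheel '[0,0,0,0,0,0,1, 0,0,0,0,0,0,1]' 3 >/dev/null; python3 st.py
```

```text
t 7.00 yaw 0.920 fence~0.734 pos [ 0.5907 -0.0089  0.0789] F [ 3.1  1.5 -0.7] Tz 0.089 g 30.0
t 7.17 yaw 0.919 fence~0.735 pos [ 0.5906 -0.0088  0.0789] F [ 3.8 -0.4 -0.1] Tz 0.073 g 3.0
```

```bash

python3 -m handwheel '[0,0,0,0,0,0,0.4, 0,0,0,0,0,0,0.4, 0,0,0,0,0,0,0.4, 0,0,0,0,0,0,0.4, 0,0,0,0,0,0,0.4, 0,0,0,0,0,0,0.4]'  ; python3 st.py
python3 - <<'E'
from h import *
from cell import r
w=r.snapshot("wrist"); cv2.imwrite("pics/w2.png",w["color"][:,:,::-1])
E
```

```text
time_s: 7.67
tool_pos: [0.5903, -0.0085, 0.0787]
eef_rot: [0.896, 0.444, -0.0, -0.0]
wrist_force: [0.2, 0.2, -0.2]
opening: 0.0284
finger_force: 0.0
t 7.67 yaw 0.921 fence~0.733 pos [ 0.5903 -0.0085  0.0787] F [ 0.2  0.2 -0.2] Tz -0.022 g 0.0
```

View pics/w2.png

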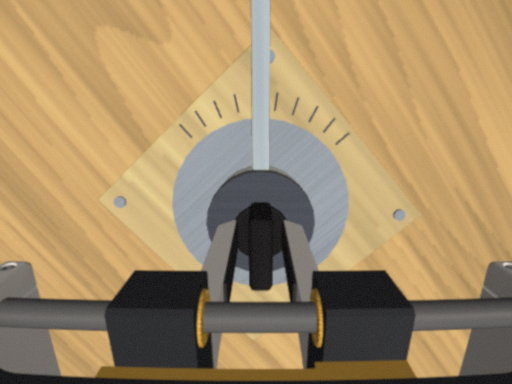

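The knob bar sits between the open fingers at columns 249–271. The fence still runs straight up the picture at column 261, so it is aligned with the tool. I'll measure the fence angle now that it is free.

```bash
python3 - <<'E'
from h import *
from cell import r
w=r.snapshot("wrist"); c=w["color"]
f=c[0:160,230:295].astype(int); mk=(abs(f[...,0]-f[...,2])<35)&(f.max(2)>100)
a=[]
for y in range(5,110):
    n,l,s,cc=cv2.connectedComponentsWithStats(mk[y:y+1].astype(np.uint8))
    b=[(s[i][0],s[i][2]) for i in range(1,n) if 12<=s[i][2]<=24]
    if b: a.append((y,b[0][0]+(b[0][1]-1)/2+230))
a=np.array(a); pf=np.polyfit(a[:,0],a[:,1],1); print(len(a),pf,a[[0,-1]])
p=[plane(w,(np.polyval(pf,v),v),.054) for v in(5,105)]; e=p[0]-p[1]; print("fence yaw",np.arctan2(e[1],e[0]))
E
```

```text
105 [4.94505495e-03 2.60103846e+02] [[  5. 260.]
 [109. 260.]]
fence yaw 0.9270620364123054
```

```bash

python3 -m handwheel '[0,0,0,0,0,-0.001,1, 0,0,0,0,0,-0.001,1, 0,0,0,0,0,-0.001,1, 0,0,0,0,0,-0.001,1, 0,0,0,0,0,-0.001,1, 0,0,0,0,0,-0.001,1]' 25 >/dev/null; python3 st.py
python3 -m handwheel '[0,0,0.0025,0,0,0,1, 0,0,0.0025,0,0,0,1]' >/dev/null; python3 st.py
python3 -m handwheel '[0,0,0.0025,0,0,0,1, 0,0,0.0025,0,0,0,1]' >/dev/null; python3 st.py
```

```text
t 8.27 yaw 0.924 fence~0.730 pos [ 0.5907 -0.0087  0.0787] F [ 3.9 -2.2 -2.6] Tz 0.061 g 25.0
t 8.43 yaw 0.924 fence~0.730 pos [ 0.5907 -0.0087  0.0778] F [ 4.1 -3.  -0.2] Tz -0.022 g 25.0
t 8.60 yaw 0.924 fence~0.730 pos [ 0.5907 -0.0087  0.0768] F [ 5.3 -3.5  1. ] Tz -0.022 g 25.0
```

```bash

python3 -m handwheel '[0,0,0.0025,0,0,0,1, 0,0,0.0025,0,0,0,1]' >/dev/null; python3 st.py
python3 -m handwheel '[0,0,0.0025,0,0,0,1, 0,0,0.0025,0,0,0,1]' >/dev/null; python3 st.py
```

```text
t 8.77 yaw 0.924 fence~0.730 pos [ 0.5907 -0.0087  0.0757] F [ 4.1 -3.6  0.4] Tz 0.008 g 25.0
t 8.93 yaw 0.924 fence~0.730 pos [ 0.5907 -0.0087  0.0747] F [ 4.6 -3.8  0.3] Tz -0.015 g 25.0
```

```bash

python3 -m handwheel '[0,0,0.0025,0,0,0,1, 0,0,0.0025,0,0,0,1]' >/dev/null; python3 st.py
python3 -m handwheel '[0,0,0.0025,0,0,0,1, 0,0,0.0025,0,0,0,1]' >/dev/null; python3 st.py
python3 -m handwheel '[0,0,0.0025,0,0,0,1, 0,0,0.0025,0,0,0,1]' >/dev/null; python3 st.py
python3 -m handwheel '[0,0,0.0015,0,0,0,1, 0,0,0.0015,0,0,0,1]' >/dev/null; python3 st.py
```

```text
t 9.10 yaw 0.924 fence~0.730 pos [ 0.5907 -0.0087  0.0737] F [ 4.5 -4.   0.8] Tz -0.023 g 25.0
t 9.27 yaw 0.924 fence~0.730 pos [ 0.5907 -0.0087  0.0727] F [ 4.6 -3.2  0.2] Tz 0.013 g 25.0
t 9.43 yaw 0.924 fence~0.730 pos [ 0.5907 -0.0087  0.0717] F [ 4.8 -3.9  0.3] Tz 0.049 g 25.0
t 9.60 yaw 0.924 fence~0.730 pos [ 0.5907 -0.0087  0.0711] F [ 5.4 -3.9  1.5] Tz -0.017 g 25.0
```

```bash

python3 -m handwheel '[0,0,0.001,0,0,0,1, 0,0,0.001,0,0,0,1]' >/dev/null; python3 st.py
python3 -m handwheel '[0,0,0.001,0,0,0,1, 0,0,0.001,0,0,0,1]' >/dev/null; python3 st.py
```

```text
t 9.77 yaw 0.924 fence~0.730 pos [ 0.5907 -0.0087  0.0707] F [ 4.2 -3.6  1.3] Tz 0.018 g 25.0
t 9.93 yaw 0.924 fence~0.730 pos [ 0.5907 -0.0087  0.0706] F [ 3.1 -4.3  6.7] Tz -0.030 g 25.0
```

```bash

python3 -m handwheel '[0,0,0.001,0,0,0,1, 0,0,0.001,0,0,0,1]' >/dev/null; python3 st.py
python3 -m handwheel '[0,0,-0.001,0,0,0,1, 0,0,-0.001,0,0,0,1]' 3 >/dev/null; python3 st.py
python3 -m handwheel '[0,0,0,0,0,0,-0.2, 0,0,0,0,0,0,-0.2, 0,0,0,0,0,0,-0.2, 0,0,0,0,0,0,-0.2, 0,0,0,0,0,0,-0.2, 0,0,0,0,0,0,-0.2, 0,0,0,0,0,0,-0.2, 0,0,0,0,0,0,-0.2]'; python3 st.py
python3 -m handwheel '[0,0,-0.03,0,0,0,-0.2, 0,0,-0.08,0,0,0,-0.2, 0,0,-0.14,0,0,0,-0.2, 0,0,-0.2,0,0,0,-0.2, 0,0,-0.25,0,0,0,-0.2, 0,0,-0.25,0,0,0,-0.2, 0,0,-0.25,0,0,0,-0.2]'; python3 st.py
python3 - <<'E'
from h import *
from cell import r
a=r.snapshot("wrist")["color"]; b=cv2.resize(r.snapshot("side")["color"][140:225,165:285],None,fx=3,fy=3,interpolation=2)
o=np.zeros((384,800,3),np.uint8); o[:,:430]=a[:,40:470]; o[:255,435:795]=b; cv2.imwrite("pics/f.png",o[:,:,::-1])
E
```

```text
t 10.10 yaw 0.924 fence~0.730 pos [ 0.5908 -0.0086  0.0706] F [ 0.5 -4.6 12.9] Tz 0.021 g 25.0
t 10.27 yaw 0.924 fence~0.730 pos [ 0.5908 -0.0086  0.0706] F [ 2.6 -3.9  4.7] Tz -0.012 g 3.0
time_s: 10.93
tool_pos: [0.5904, -0.0085, 0.0703]
eef_rot: [0.895, 0.446, -0.0, -0.0]
wrist_force: [-0.5, 0.7, 0.0]
opening: 0.0561
finger_force: 0.0
t 10.93 yaw 0.924 fence~0.730 pos [ 0.5904 -0.0085  0.0703] F [-0.5  0.7  0. ] Tz -0.049 g 0.0
time_s: 11.52
tool_pos: [0.5911, -0.0085, 0.1722]
eef_rot: [0.895, 0.446, 0.001, 0.001]
wrist_force: [-0.4, 0.5, -0.9]
opening: 0.0563
finger_force: 0.0
t 11.52 yaw 0.924 fence~0.730 pos [ 0.5911 -0.0085  0.1722] F [-0.4  0.5 -0.9] Tz 0.006 g 0.0
```

View pics/f.png

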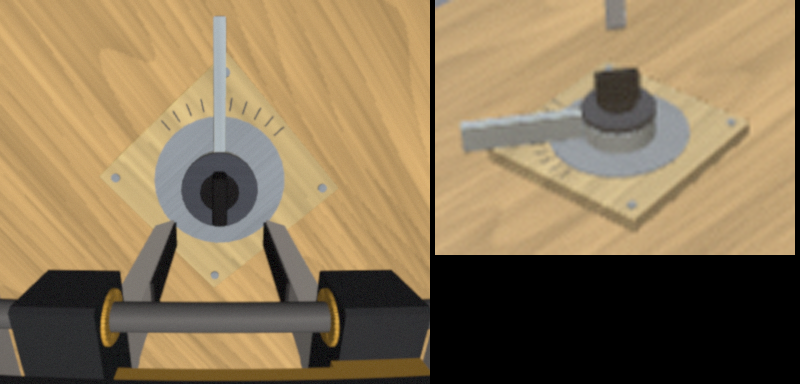

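The knob is down at (220,200) in the wrist part, the fence is straight at its locked angle, and the gripper is clear above. I'm handing in the job.

```bash
python3 -c "
from cell import r
print(r.finish_job())"
```

```text
the job is handed in; nothing more can be done
None
```

The fence is locked at about 0.73 rad: I overshot the torque dip by about 0.11 rad and eased back, then pushed the knob down 8 mm until it stopped (13 N at the wrist at most), let go, and handed in after about 11.5 s without going near the cup, block or saw.

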